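Empty the cut-off machine's catch tray into the tote

TASK

Collect the four finished hex nipples from the cut-off machine's catch tray into the grey tote: bring the tote under the tray's open lip, squeeze the two spring buttons on the tray's catch together to free it, and tip the tray up by that catch until all four have slid into the tote. Then lower the tray without letting it drop, so that the catch locks again, let go, and leave the other things on the bench where they are.

Things in the scene. Friction and masses are not known exactly. Their poses are not given: they have to be found in the camera images.
- machine: Pipe cut-off machine, fixed. Origin on the bench under mid-tray; x axis across the tray to the saw bed (from x = 115 mm; up to 240 high, none over 185 at x < 140), y axis from the catch to the open lip. Plinth under the tray 95 high, x -85 to 115. Plinth and bed end at y = 70, so the lip overhangs by 30 (motor tail beyond only at x > 205). Catch keepers: to 100 high, x -38 to 38.
- tray (a joint): Angle of the steel catch tray, rad: 0 = down, level; grows as the catch end is lifted; stop at 1.2. Hinge line: along machine x at y = 100, z = 105 mm (the lip). Inside 150 (x) x 192 (y), floor 4 thick, walls 28 high on three sides. 0.5 kg, turns freely, falls shut if let go. Locked until both buttons are in by 4 mm or more. Parts slide or roll out by 0.7 rad.
- button_near (a joint): Travel of the catch button on the machine's -x side, m: 0 = out, 0.008 = pressed in fully (6 N). Domed head 24 in diameter; it springs out by itself. Bevelled toes below let the catch snap in with a push of about 10 N if it is lowered unsqueezed.
- button_far (a joint): Same, of the opposed button on the machine's +x side, pressed towards -x.
- catch_grip (a point): Midway between the catch buttons, at the tray end away from the lip; moves with the tray (z 135 mm when down, axes then as the machine's). 232 mm from the hinge line along the tray, 30 above it. Buttons face outward along x, 62 apart over the domes, 46 pressed. Black block between: 44 x 30 x 34. End wall 37 off at +y. 30 free below, beside the buttons. The tray can turn between upright fingers.
- spout_lip (a point): Middle of the tray's open lip, on the fixed hinge line (z about 107 mm); axes as the machine's. Parts leave here towards +y and fall within about 80 mm of it when the tray is tipped slowly.
- tote_mid (a point): Centre of the grey plastic tote, half-way up (z = 40 mm). Open, loose, about 0.35 kg. Outside 240 (x) x 170 (y) over the rim, 80 high, walls and floor 4 thick, rim 10 wide, 7 deep (centre lines x = +-115, y = +-80). It slides on the bench and fits under the lip and hinge ears (96 mm or more above the bench). Axes within 0.3 rad of the machine's at the start.
- part1_mid (a point): Centre of a finished steel hex nipple lying in the tray: threaded pipe piece 46 long (its x axis), 21 across the threads, with a hexagon 27 across flats and 14 long in the middle, about 0.1 kg.
- part2_mid (a point): Centre of a finished steel hex nipple lying in the tray: threaded pipe piece 46 long (its x axis), 21 across the threads, with a hexagon 27 across flats and 14 long in the middle, about 0.1 kg.
- part3_mid (a point): Centre of a finished steel hex nipple lying in the tray: threaded pipe piece 46 long (its x axis), 21 across the threads, with a hexagon 27 across flats and 14 long in the middle, about 0.1 kg.
- part4_mid (a point): Centre of a finished steel hex nipple lying in the tray: threaded pipe piece 46 long (its x axis), 21 across the threads, with a hexagon 27 across flats and 14 long in the middle, about 0.1 kg.
- valve: Brass ball valve with a flat lever, 80 x 30 x 50, on the bench beyond the tote. Bystander; origin at the centre of its underside.
- coupler: White plastic hose quick coupler standing upright, 36 across, 56 tall, on the bench in front of the machine. Bystander; origin under it.
- clamp: Steel worm-drive hose clamp (a ring 52 across, 12 tall, with a screw housing) lying on the bench in front of the machine. Bystander; origin under its middle.
- funnel: Grey plastic funnel standing on its mouth (124 across, 130 tall, narrow spout up) on the bench to the left. Bystander; origin under it.
- jar: Jar of thread paste, 64 across, 75 tall, on the bench to the right. Bystander; origin under it.
- wrench: Steel wrench, 200 long, lying on the bench to the right. Bystander; origin at its middle, underside.
Things that resemble listed ones, but are neither listed nor needed, are in the scene too. Leave any orange look-alike of the part that bears part1_mid alone. What is shaped like the part that bears part4_mid but orange is not meant.

How it is judged:
By the outcome, as a careful person would: the job done as asked, in the order asked, and still so for the second after the job is handed in, with the robot touching nothing.
It also fails if it takes over 61 s, if anything falls off the work surface, if the arm or the gripper's body presses on something with over 40 N, if the wrist force passes 120 N, or if a joint passes its speed limit or range.

ROBOT

A 6-joint arm with a two-finger parallel gripper is mounted at the origin on the work surface. World frame = base frame: x ahead of the robot, y to its left, z up, the work surface at z = 0. Lengths are in m, angles in rad, forces in N, time in s.
With the tool pointing down it reaches from about 0.25 to 0.775 m from the base axis. Payload 4 kg.
Tool frame: the origin (TCP) lies midway between the tips of the shut fingers; the grasp point (between the pads) lies 19 mm behind it; z points along the fingers, y is the line along which they close (so a half turn about z gives the same grasp; the last joint's range is limited). The gripper opens to 94 mm and grips with 3 to 60 N. Pads are 16 mm wide; open, the fingers measure 119 mm over their backs; the gripper's body (75 mm by 177 mm) begins 78 mm behind the grasp point.
Start: joints at [1.077, 0.087, 1.371, -0, 1.684, -0.103], TCP at [0.21, 0.509, 0.206] pointing down, gripper open.
Joint ranges: [-3.1, 3.1], [-0.76, 2.03], [0.27, 2.55], [-1.08, 4.22], [0.17, 2.65], [-2.57, 2.57]. Speed limits (rad/s): [2.79, 2.79, 3.14, 3.14, 3.14, 3.14].

INTERFACE

Orientations are given as [roll, pitch, yaw] about the fixed x, y, z axes, in that order (R = Rz(yaw) Ry(pitch) Rx(roll)).
In Python, from bench import get_obs, snapshot, close_job gives the robot as it stands. The module is installed in compiled form; this text tells all that it offers.
- The arm moves only by the tool drive_tool, never from a script. Its argument "commands" is a list of rows, each a list of 6 numbers: the shift along the tool's x, y, z in units of 0.04 m (1.0 is 0.04 m), then the turn, a rotation vector about the tool's x, y, z in units of 0.1 rad (1.0 is 0.1 rad). In form: [[dx, dy, dz, wx, wy, wz], ...]. A call has 1 to 20 rows; each row shifts and turns the commanded pose from where the row before left it, along the tool's axes as they then stand; what a row does not reach is not made up. A row lasts 1/8 s, in which the tool goes at most 62.5 mm and 10.7 degrees, less where a joint would pass 70% of its speed; a pose out of reach is approached as far as the arm can. A call with a number of a shift or a turn outside -1 to 1 is refused whole. A call with a gripper value outside its range is refused whole. "gripper" is the closure, from 0 (fully open) to 1 (shut), set as the call begins (left out, the last holds). The fingers move at their own pace and stop on an object; the grip force is fixed at half the most. Time passes only in rows, so rows that do not move let the fingers close. It gives the time, the measured TCP pose, the force, the opening and the grip force at its end, in the units of the state.
- get_obs(): the state, without advancing time (a new reading comes with each control period).
- snapshot(name): name is "side" or "top" or "wrist"; returns a dict with "image" (480x640x3 uint8, blue, green, red), "range_z" (480x640 float32, m along the optical axis (not along the pixel's ray), 0 where there is no reading), "fx", "fy", "cx", "cy" (pixels), "rvec" (rotation vector, rad) and "tvec" (3), from world to camera coordinates, as OpenCV has them. Camera axes: x right, y down, z forward; pixel columns grow to the right and rows downward; lengths in m; the calibration is good to about 2 mm. A picture is of the moment at which its call begins.
- close_job(): hands the job in; it is judged then, once.
The state is a dict: "time": time; "joint_positions": joint angles; "qvel": joint speeds; "joint_torque": joint torques, N m; "tool_pos": TCP position; "ee_rot": TCP orientation; "wrist_force": force on the tool from outside, world axes, zero at the start; "wrist_torque": the same for the moment, N m; "width": finger opening in m; "finger_force": force on a finger pad.
Only numpy, scipy, OpenCV 4.12 (cv2) and the standard library are available. Lean on these libraries where they do the work, as an engineer would, in place of code of your own. Each camera call takes 0.05 s, during which the arm holds its last target. There are 200 camera calls.

## Working session

There is one attempt and no reset: what is moved stays moved. The work goes in short steps, Python scripts to look and compute and a tool call to move; the robot and the scene stay as the last step left them, time stands still between calls to the robot, and variables do not carry over. Pictures are saved under pics/ and viewed, at most 10 in all, crops included, and the job is handed in when it is done.

Besides the shell and the picture viewer there is one more tool, called by a JSON object that holds its "op" and its "data". drive_tool: Moves the arm, as the interface text tells. Its arguments: {"type":"object","properties":{"commands":{"type":"array"},"gripper":{"type":"number"}},"required":["commands"]}

```bash
mkdir -p pics
cat > h.py <<'E'
import numpy as np, cv2
from bench import get_obs, snapshot
from scipy.spatial.transform import Rotation as Ro
def cam(s):
    R=cv2.Rodrigues(np.array(s["rvec"],float))[0]; t=np.array(s["tvec"],float).ravel(); return R,t
def ray(s,u,v,z):
    R,t=cam(s); d=R.T@np.array([(u-s["cx"])/s["fx"],(v-s["cy"])/s["fy"],1]); c=-R.T@t
    return c+d*(z-c[2])/d[2]
def pts(s):
    R,t=cam(s); Z=s["range_z"].astype(float); v,u=np.mgrid[:480,:640]
    P=np.stack([(u-s["cx"])/s["fx"]*Z,(v-s["cy"])/s["fy"]*Z,Z],-1)
    W=(P-t)@R; W[Z==0]=np.nan; return W
E
python3 - <<'E'
from h import *
for n in("top","side"):
    s=snapshot(n); cv2.imwrite(f"pics/{n}0.png",s["image"]); np.save(f"{n}0.npy",s,allow_pickle=True)
    R,t=cam(s); print(n,-R.T@t,R[2],s["fx"])
print(get_obs())
E
```

```text
top [ 0.35035927 -0.00538685  1.07075676] [ 0.18047899  0.02268075 -0.9833173 ] 485.9555908438245
side [ 0.06854925 -0.86755973  0.78499115] [ 0.39562442  0.72792076 -0.56001133] 546.7550900819866
{'time': 0.1, 'joint_positions': array([ 1.07688891e+00,  8.79071247e-02,  1.37209470e+00, -1.13572564e-05,
        1.68358344e+00, -1.03073609e-01]), 'qvel': array([ 0.00036359, -0.0010849 , -0.00373282,  0.00056823,  0.00047119,
        0.00034344]), 'joint_torque': array([ 1.90543447e-03, -3.41249156e+01, -3.03303409e+01,  7.20120245e-02,
        3.03368771e-02, -1.04012631e-04]), 'tool_pos': array([0.20929003, 0.50809643, 0.20441126]), 'ee_rot': array([-3.13960946e+00, -1.93794218e-04,  2.75075739e+00]), 'wrist_force': array([-0.1179375 , -0.2794657 ,  0.01269356]), 'wrist_torque': array([-0.05632928, -0.00209194,  0.03966664]), 'finger_force': 0.0, 'width': 0.09418949475734302}
```

View pics/top0.png

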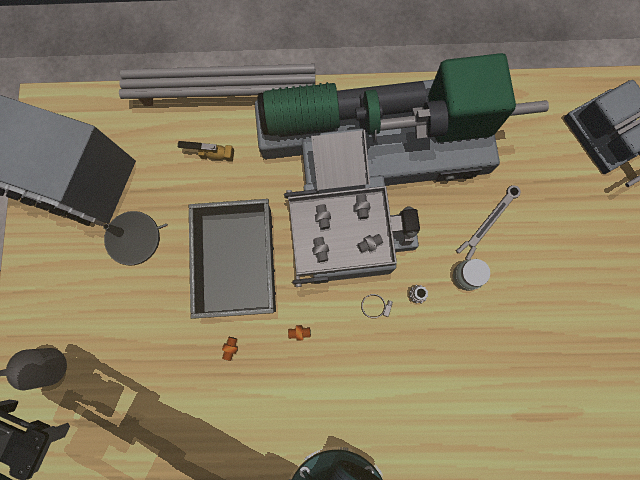

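View pics/side0.png

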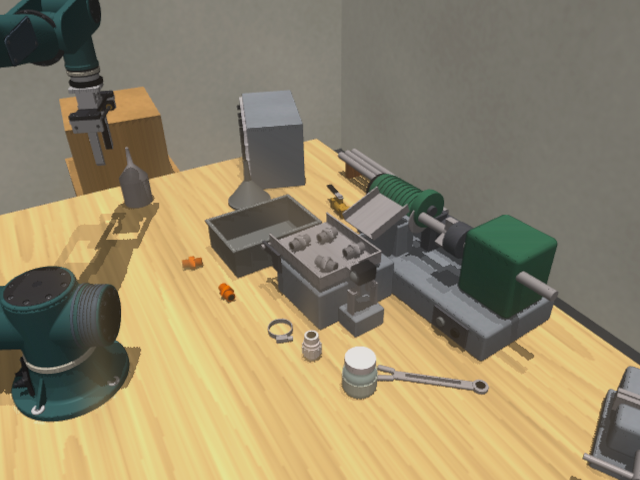

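The top view shows the tote at (232,258) and the tray at (343,232), with four steel nipples in it. The black catch is at (410,225), on the -y side. The orange look-alikes are at (230,348) and (300,332), on the bench. They aren't meant, because the four steel nipples in the tray fit the description. Next I'll measure the tote and tray.

Run:
```python
from h import *
s=np.load("top0.npy",allow_pickle=True).item(); W=pts(s); 
v,u=np.mgrid[:480,:640]
def box(m,name):
    P=W[m][:,:2].astype(np.float32); r=cv2.minAreaRect(P); print(name,m.sum(),r, cv2.boxPoints(r).round(4).tolist())
Z=W[...,2]
m=(abs(Z-.08)<.006)&(u>180)&(u<280)&(v>190)&(v<325); box(m,"tote rim")
m=(Z>.05)&(Z<.09)&(u>180)&(u<278)&(v>190)&(v<325)
m=(abs(Z-.107)<.004)&(u>285)&(u<400)&(v>185)&(v<285); box(m,"tray floor")
m=(abs(Z-.135)<.004)&(u>285)&(u<400)&(v>180)&(v<290); box(m,"walls")
m=(s["image"].max(-1)<60)&(u>396)&(u<425)&(v>200)&(v<250)&(Z>.12); print("black z",np.percentile(Z[m],[5,50,95])); box(m&(Z>.14),"block")
c=cv2.resize(s["image"][170:330,180:440],(780,480),interpolation=cv2.INTER_CUBIC); cv2.imwrite("pics/c1.png",c)
s2=np.load("side0.npy",allow_pickle=True).item()
c=cv2.resize(s2["image"][210:350,200:420],(785,500),interpolation=cv2.INTER_CUBIC); cv2.imwrite("pics/c2.png",c)
```

```text
tote rim 1857 ((0.500281572341919, 0.2108759880065918), (0.24081405997276306, 0.17089708149433136), 2.7775561809539795) [[0.375900000333786, 0.2903999984264374], [0.38420000672340393, 0.11969999969005585], [0.6247000098228455, 0.131400004029274], [0.6164000034332275, 0.3021000027656555]]
tray floor 4902 ((0.5432424545288086, -0.0166616290807724), (0.19437605142593384, 0.19886724650859833), 5.484587669372559) [[0.43700000643730164, 0.0729999989271164], [0.4560000002384186, -0.12489999830722809], [0.6495000123977661, -0.10639999806880951], [0.6305000185966492, 0.09160000085830688]]
walls 1319 ((0.5462654232978821, -0.030086524784564972), (0.16583770513534546, 0.21204541623592377), 4.922274589538574) [[0.4546000063419342, 0.06840000301599503], [0.47269999980926514, -0.1428000032901764], [0.6380000114440918, -0.12860000133514404], [0.6197999715805054, 0.08269999921321869]]
black z [0.13593948 0.15158701 0.15464683]
block 342 ((0.5500670671463013, -0.1546155959367752), (0.052486419677734375, 0.029840409755706787), 4.073228359222412) [[0.5228000283241272, -0.14159999787807465], [0.5249000191688538, -0.17139999568462372], [0.5773000121116638, -0.16760000586509705], [0.5752000212669373, -0.1378999948501587]]
```

View pics/c1.png

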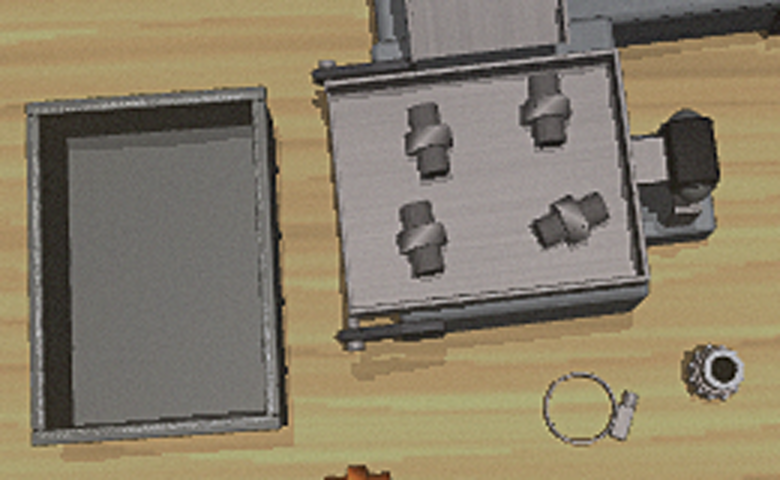

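View pics/c2.png

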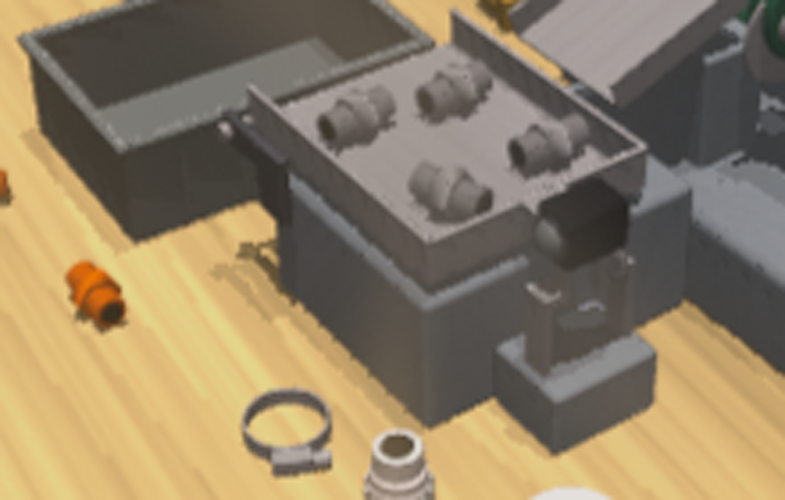

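The crops confirm the four grey nipples in the tray at (545,110), (430,140), (422,240) and (570,220). The black catch block is at (690,150) with its near dome below it at (685,190). The tray and tote are turned about 5° and 3°. Next I'll plan the tote grasp at the middle of its +y rim.

```bash
cat >> h.py <<'E'
def go(p,yaw,pos=None,y0=None):
    "tool down: turn first, then shift; prints totals in units"
    o=get_obs(); R0=Ro.from_euler("xyz",o["ee_rot"]); pos=o["tool_pos"] if pos is None else pos
    Rt=Ro.from_euler("xyz",[np.pi,0,yaw]); rv=(R0.inv()*Rt).as_rotvec()/.1
    d=Rt.inv().apply(np.array(p)-pos)/.04
    print("turn",rv.round(2),"shift",d.round(2))
E
python3 - <<'E'
from h import *
go([.4964,.2908,.13],np.pi+.0485)
s=np.load("side0.npy",allow_pickle=True).item(); W=pts(s); Z=W[...,2]; v,u=np.mgrid[:480,:640]
X,Y=W[...,0],W[...,1]
m=(abs(X-.555)<.05)&(abs(Y+.155)<.03)&(Z>.11)&(Z<.165)
print(m.sum(),"z",np.percentile(Z[m],[2,50,98]))
for lo,hi in((.149,.158),(.128,.142)):
    k=m&(Z>lo)&(Z<hi); r=cv2.minAreaRect(W[k][:,:2].astype(np.float32)); print(k.sum(),cv2.boxPoints(r).round(4).tolist())
m=(abs(Z-.135)<.003)&(X>.4)&(X<.68)&(Y>-.16)&(Y<.1)
k=m&(Y<-.08)&(X<.52)|m&(Y<-.08)&(X>.59)
# side walls: fit lines y-> x
for a,b in((.44,.5),(.60,.645)):
    k=m&(X>a)&(X<b)&(Y>-.1)&(Y<.06); vx,vy,x0,y0=cv2.fitLine(W[k][:,:2].astype(np.float32),cv2.DIST_HUBER,0,.01,.01).ravel(); print(k.sum(),np.arctan2(-vx/np.sign(vy),abs(vy)),x0,y0, "x at y=-.1545",x0+vx/vy*(-.1545-y0))
E
```

```text
turn [-0.02 -0.01 -4.39] shift [-6.91 -5.77  1.86]
532 z [0.11958209 0.14214455 0.15127925]
121 [[0.5309000015258789, -0.17139999568462372], [0.571399986743927, -0.17159999907016754], [0.5715000033378601, -0.14159999787807465], [0.531000018119812, -0.14149999618530273]]
184 [[0.5105000138282776, -0.1559000015258789], [0.555400013923645, -0.19220000505447388], [0.5817999839782715, -0.15970000624656677], [0.536899983882904, -0.12330000102519989]]
61 0.07641657 0.46063024 -0.0025441477 x at y=-.1545 0.47226483
68 0.096520975 0.6151842 -0.016639909 x at y=-.1545 0.62853205
```

{"op": "drive_tool", "data": {"commands": [[0,0,0,0,0,-0.73],[0,0,0,0,0,-0.73],[0,0,0,0,0,-0.73],[0,0,0,0,0,-0.73],[0,0,0,0,0,-0.73],[-0.5,-0.4,0,0,0,-0.74],[-0.6,-0.5,0,0,0,0],[-0.6,-0.5,0,0,0,0],[-0.6,-0.5,0,0,0,0],[-0.6,-0.5,0,0,0,0],[-0.6,-0.5,0.2,0,0,0],[-0.6,-0.5,0.3,0,0,0],[-0.6,-0.5,0.3,0,0,0],[-0.6,-0.5,0.3,0,0,0],[-0.6,-0.5,0.3,0,0,0],[-0.6,-0.5,0.3,0,0,0],[-0.4,-0.37,0.2,0,0,0],[0,0,0,0,0,0]], "gripper": 0.3}}

```text
time: 2.35
tool_pos: [0.4952, 0.2888, 0.1282]
ee_rot: [-3.141, -0.002, -3.096]
wrist_force: [-0.4, 0.6, 0.1]
width: 0.0654
finger_force: 0.0
```

Run:
```python
from h import *
o=get_obs(); print(o["time"],o["tool_pos"],o["ee_rot"],o["width"]); go([.4964,.2908,.056],np.pi+.0485)
```

```text
2.35 [0.49522786 0.28879303 0.12818954] [-3.14089357e+00 -2.48480140e-03 -3.09550641e+00] 0.06541419351269628
turn [-0.01 -0.02 -0.02] shift [-0.03  0.05  1.8 ]
```

Going down, then closing on the rim.

{"op": "drive_tool", "data": {"commands": [[0,0.05,0.4,0,0,0],[0,0,0.4,0,0,0],[0,0,0.4,0,0,0],[0,0,0.4,0,0,0],[0,0,0.2,0,0,0],[0,0,0,0,0,0]]}}

```text
time: 3.1
tool_pos: [0.4946, 0.2916, 0.0565]
ee_rot: [-3.141, -0.001, -3.093]
wrist_force: [-1.0, -0.1, 0.4]
width: 0.066
finger_force: 0.0
```

{"op": "drive_tool", "data": {"commands": [[0,0,0,0,0,0],[0,0,0,0,0,0],[0,0,0,0,0,0],[0,0,0,0,0,0],[0,0,0,0,0,0],[0,0,0,0,0,0]], "gripper": 1.0}}

```text
time: 3.85
tool_pos: [0.4951, 0.2917, 0.0575]
ee_rot: [-3.141, 0.0, -3.093]
wrist_force: [0.4, 0.6, -0.5]
width: 0.0094
finger_force: 30.0
```

Run:
```python
from h import *
o=get_obs(); print(o["tool_pos"],o["width"])
yw=.0865; g=np.array([.553,-.1545]); yd=np.array([-np.sin(yw),np.cos(yw)]); org=g+.132*yd
c=org+.167*yd; print("lip",org+.1*yd,"tote goal",c,"rim goal",c+.08*yd)
t=c+.08*yd; go([t[0],t[1],o["tool_pos"][2]],np.pi+yw)
```

```text
[0.49506843 0.29166797 0.05749749] 0.009367932499867254
lip [0.53295702 0.0766326 ] tote goal [0.52716874 0.1433821 ] rim goal [0.52025737 0.223083  ]
turn [-0.    0.   -0.38] shift [-0.48 -1.76 -0.  ]
```

{"op": "drive_tool", "data": {"commands": [[0,0,0,0,0,-0.1],[-0.05,-0.1,0,0,0,-0.1],[-0.05,-0.14,0,0,0,-0.1],[-0.05,-0.14,0,0,0,-0.08],[-0.05,-0.14,0,0,0,0],[-0.05,-0.14,0,0,0,0],[-0.05,-0.14,0,0,0,0],[-0.05,-0.14,0,0,0,0],[-0.05,-0.14,0,0,0,0],[-0.04,-0.14,0,0,0,0],[-0.04,-0.14,0,0,0,0],[0,-0.14,0,0,0,0],[0,-0.14,0,0,0,0],[0,-0.12,0,0,0,0],[0,0,0,0,0,0],[0,0,0,0,0,0]]}}

```text
time: 5.85
tool_pos: [0.5201, 0.2225, 0.0575]
ee_rot: [-3.14, 0.0, -3.056]
wrist_force: [-0.2, -1.5, -0.5]
width: 0.0094
finger_force: 30.0
```

{"op": "drive_tool", "data": {"commands": [[0,0,0,0,0,0],[0,0,0,0,0,0],[0,0,0,0,0,0],[0,0,-0.4,0,0,0],[0,0,-0.6,0,0,0],[0,0,-0.6,0,0,0],[0,0,-0.6,0,0,0],[0,0,-0.6,0,0,0],[0,0,-0.7,0,0,0],[0,0,-0.7,0,0,0],[0,0,-0.7,0,0,0],[0,0,0,0,0,0]], "gripper": 0.4}}

```text
time: 7.35
tool_pos: [0.5213, 0.2237, 0.2577]
ee_rot: [3.14, 0.007, -3.055]
wrist_force: [0.1, -0.1, 0.6]
width: 0.0563
finger_force: 0.0
```

Run:
```python
from h import *
o=get_obs(); print(o["time"],o["tool_pos"])
s=snapshot("top"); cv2.imwrite("pics/top1.png",s["image"]); W=pts(s); Z=W[...,2]; v,u=np.mgrid[:480,:640]
m=(abs(Z-.08)<.005)&(u>200)&(u<290)&(v>170)&(v<320)
r=cv2.minAreaRect(W[m][:,:2].astype(np.float32)); print(r,cv2.boxPoints(r).round(4).tolist())
go([.553,-.1545,.257],.0865+np.pi/2)
```

```text
7.35 [0.52126023 0.22365454 0.2576658 ]
((0.5273771286010742, 0.15762947499752045), (0.141199991106987, 0.24992844462394714), 89.65007019042969) [[0.4020000100135803, 0.08780000358819962], [0.6518999934196472, 0.08630000054836273], [0.6528000235557556, 0.22750000655651093], [0.4027999937534332, 0.2290000021457672]]
turn [ 0.03  0.02 15.71] shift [-9.48 -0.01 -0.04]
```

View pics/top1.png

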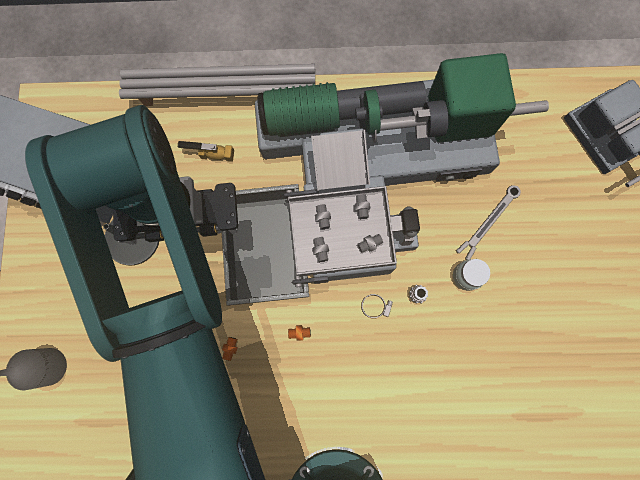

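The tote is now under the lip: the lip edge at (292,235) overlaps the tote, which spans columns 225–305. Next I'll move to the catch with the gripper open.

{"op": "drive_tool", "data": {"commands": [[0,0,0,0,0,0.79],[0,0,0,0,0,0.79],[0,0,0,0,0,0.79],[0,0,0,0,0,0.79],[0,0,0,0,0,0.79],[0,0,0,0,0,0.79],[0,0,0,0,0,0.79],[0,0,0,0,0,0.79],[0,0,0,0,0,0.79],[0,0,0,0,0,0.79],[0,0,0,0,0,0.79],[0,0,0,0,0,0.79],[0,0,0,0,0,0.79],[0,0,0,0,0,0.79],[0,0,0,0,0,0.79],[0,0,0,0,0,0.79],[0,0,0,0,0,0.79],[0,0,0,0,0,0.79],[0,0,0,0,0,0.75],[0,0,0,0,0,0.74]], "gripper": 0.0}}

```text
time: 9.9
tool_pos: [0.5192, 0.223, 0.2515]
ee_rot: [-3.138, 0.001, 1.654]
wrist_force: [-0.2, 0.1, 1.4]
width: 0.0938
finger_force: 0.0
```

{"op": "drive_tool", "data": {"commands": [[-0.3,0,0,0,0,0],[-0.6,0,0,0,0,0],[-0.6,0,0,0,0,0],[-0.6,0,0,0,0,0],[-0.6,0,0,0,0,0],[-0.6,0,0,0,0,0],[-0.6,0,0,0,0,0],[-0.6,0,0,0,0,0],[-0.6,0,0,0,0,0],[-0.6,0,0,0,0,0],[-0.6,0,0,0,0,0],[-0.6,0,0,0,0,0],[-0.6,0,0,0,0,0],[-0.6,0,0,0,0,0],[-0.6,0,0,0,0,0],[-0.6,0,0,0,0,0],[-0.18,0,0,0,0,0],[0,0,0,0,0,0]]}}

```text
time: 12.15
tool_pos: [0.5521, -0.1548, 0.2529]
ee_rot: [-3.141, -0.001, 1.656]
wrist_force: [-0.2, -0.2, 0.3]
width: 0.0939
finger_force: 0.0
```

Run:
```python
from h import *
o=get_obs(); print(o["time"],o["tool_pos"],o["ee_rot"],o["width"])
s=snapshot("wrist"); cv2.imwrite("pics/w1.png",s["image"]); np.save("w1.npy",s,allow_pickle=True)
W=pts(s); Z=W[...,2]; X,Y=W[...,0],W[...,1]
m=(abs(X-.553)<.05)&(abs(Y+.155)<.03)&(Z>.147)&(Z<.16); 
if m.sum()>20:
    r=cv2.minAreaRect(W[m][:,:2].astype(np.float32)); print(m.sum(),r,cv2.boxPoints(r).round(4).tolist())
m=(abs(X-.553)<.05)&(abs(Y+.155)<.006)&(Z>.125)&(Z<.16); print("x ext incl domes",np.percentile(X[m],[0,1,99,100]))
go([.553,-.1545,.257],.0865+np.pi/2)
```

```text
12.15 [ 0.55213199 -0.15481366  0.25287308] [-3.14063202e+00 -9.21461569e-04  1.65642024e+00] 0.09392373193437333
2769 ((0.5546278953552246, -0.15490847826004028), (0.05080685019493103, 0.030668018385767937), 7.628774166107178) [[0.527400016784668, -0.14309999346733093], [0.531499981880188, -0.17350000143051147], [0.5817999839782715, -0.16670000553131104], [0.5777999758720398, -0.1362999975681305]]
x ext incl domes [0.52342873 0.52465974 0.58323064 0.58449484]
turn [-0.01 -0.01 -0.  ] shift [-0.01  0.02 -0.1 ]
```

View pics/w1.png

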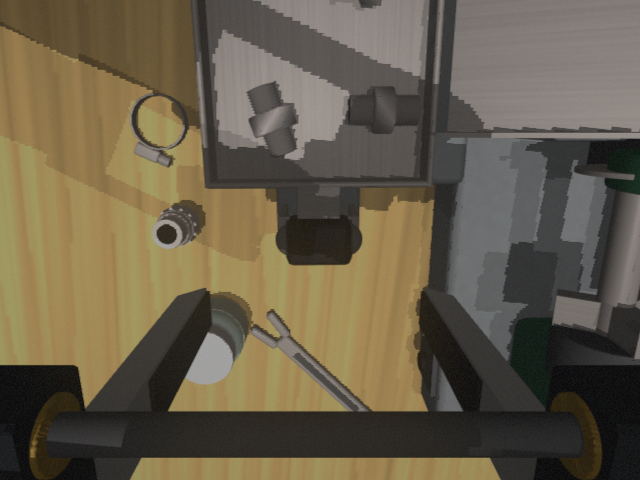

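The wrist view shows both domes at (282,238) and (358,238), with the block between them and the open fingers lined up. The catch is at about (0.554, -0.155). Now going down.

{"op": "drive_tool", "data": {"commands": [[0,0.05,0.2,0,0,0],[0,0,0.4,0,0,0],[0,0,0.5,0,0,0],[0,0,0.5,0,0,0],[0,0,0.5,0,0,0],[0,0,0.5,0,0,0],[0,0,0.4,0,0,0],[0,0,0.3,0,0,0],[0,0,0.1,0,0,0],[0,0,0,0,0,0]]}}

```text
time: 13.45
tool_pos: [0.5547, -0.1544, 0.1176]
ee_rot: [3.141, 0.0, 1.657]
wrist_force: [-0.4, 0.4, 0.5]
width: 0.0939
finger_force: 0.0
```

{"op": "drive_tool", "data": {"commands": [[0,0,0,0,0,0],[0,0,0,0,0,0],[0,0,0,0,0,0],[0,0,0,0,0,0],[0,0,0,0,0,0],[0,0,0,0,0,0]], "gripper": 1.0}}

```text
time: 14.2
tool_pos: [0.5545, -0.1545, 0.1177]
ee_rot: [-3.142, 0.0, 1.657]
wrist_force: [-1.5, -0.0, 1.9]
width: 0.0441
finger_force: 30.0
```

Run:
```python
from h import *
o=get_obs(); print(o["time"],o["tool_pos"],o["ee_rot"],o["width"],o["wrist_force"])
p=lambda t:np.array([-.232*np.cos(t)+.030*np.sin(t), .232*np.sin(t)+.030*np.cos(t)])
th=np.linspace(0,.96,17)
for a,b in zip(th[:-1],th[1:]): print(round(b,3),((p(b)-p(a))/.04).round(3))
```

```text
14.2 [ 0.55448934 -0.15448425  0.11772099] [-3.14157483e+00  7.93856975e-05  1.65667930e+00] 0.04407717517546955 [-1.51357637 -0.02589367  1.862891  ]
0.06 [0.055 0.346]
0.12 [0.076 0.342]
0.18 [0.096 0.337]
0.24 [0.117 0.331]
0.3 [0.136 0.323]
0.36 [0.155 0.315]
0.42 [0.174 0.305]
0.48 [0.192 0.294]
0.54 [0.209 0.282]
0.6 [0.226 0.269]
0.66 [0.241 0.255]
0.72 [0.256 0.24 ]
0.78 [0.27  0.224]
0.84 [0.283 0.207]
0.9 [0.295 0.19 ]
0.96 [0.306 0.172]
```

{"op": "drive_tool", "data": {"commands": [[0.027,0,-0.173,0,0,0],[0.027,0,-0.173,0,0,0],[0.038,0,-0.171,0,0,0],[0.038,0,-0.171,0,0,0],[0.048,0,-0.168,0,0,0],[0.048,0,-0.168,0,0,0],[0.058,0,-0.165,0,0,0],[0.058,0,-0.165,0,0,0],[0.068,0,-0.162,0,0,0],[0.068,0,-0.162,0,0,0],[0.078,0,-0.157,0,0,0],[0.078,0,-0.157,0,0,0],[0.087,0,-0.152,0,0,0],[0.087,0,-0.152,0,0,0],[0.096,0,-0.147,0,0,0],[0.096,0,-0.147,0,0,0]]}}

```text
time: 16.2
tool_pos: [0.5507, -0.1144, 0.2215]
ee_rot: [-3.141, 0.0, 1.657]
wrist_force: [-2.7, -2.2, -5.8]
width: 0.0439
finger_force: 30.0
```

Run:
```python
from h import *
o=get_obs(); print(o["time"],o["tool_pos"],o["ee_rot"],o["width"],o["wrist_force"])
s=snapshot("top"); W=pts(s); Z=W[...,2]; X,Y=W[...,0],W[...,1]
m=(abs(X-.545)<.06)&(Y>-.05)&(Y<.06)&(Z>.09); a=np.polyfit(Y[m],Z[m],1); print("tray slope",np.arctan(-a[0]),m.sum())
```

```text
16.2 [ 0.55074813 -0.11444926  0.22146041] [-3.14085072e+00  5.16951483e-05  1.65655831e+00] 0.04391825541583323 [-2.70468968 -2.1688009  -5.83257706]
tray slope 1.2001330326587227 3531
```

The arc is tracking and the arm is carrying the tray, so I'll keep going to about 0.9 rad.

{"op": "drive_tool", "data": {"commands": [[0.105,0,-0.141,0,0,0],[0.105,0,-0.141,0,0,0],[0.113,0,-0.135,0,0,0],[0.113,0,-0.135,0,0,0],[0.121,0,-0.128,0,0,0],[0.121,0,-0.128,0,0,0],[0.128,0,-0.12,0,0,0],[0.128,0,-0.12,0,0,0],[0.135,0,-0.112,0,0,0],[0.135,0,-0.112,0,0,0],[0.141,0,-0.104,0,0,0],[0.141,0,-0.104,0,0,0],[0.147,0,-0.095,0,0,0],[0.147,0,-0.095,0,0,0],[0,0,0,0,0,0],[0,0,0,0,0,0],[0,0,0,0,0,0],[0,0,0,0,0,0]]}}

```text
time: 18.5
tool_pos: [0.5441, -0.0428, 0.2888]
ee_rot: [-3.141, -0.001, 1.658]
wrist_force: [-5.2, -0.8, -0.9]
width: 0.0439
finger_force: 30.0
```

Run:
```python
from h import *
o=get_obs(); print(o["time"],o["tool_pos"],o["width"],o["wrist_force"])
a=snapshot("top")["image"];b=snapshot("side")["image"]
c=np.hstack([cv2.resize(a[130:370,150:450],(400,320)),cv2.resize(b[130:370,150:450],(400,320))]); cv2.imwrite("pics/t2.png",c)
```

```text
18.5 [ 0.54406732 -0.0427658   0.28876031] 0.043882722244739936 [-5.17759467 -0.78397397 -0.88260001]
```

View pics/t2.png

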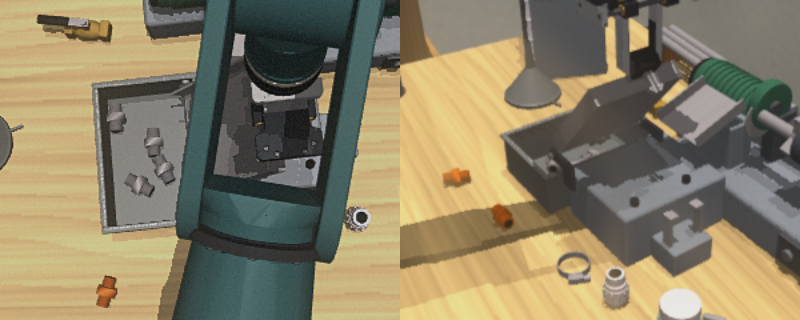

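All four nipples are in the tote, at (115,115), (153,140), (163,168) and (140,185). Now I'll lower the tray back along the same arc.

{"op": "drive_tool", "data": {"commands": [[-0.147,0,0.095,0,0,0],[-0.147,0,0.095,0,0,0],[-0.141,0,0.104,0,0,0],[-0.141,0,0.104,0,0,0],[-0.135,0,0.112,0,0,0],[-0.135,0,0.112,0,0,0],[-0.128,0,0.12,0,0,0],[-0.128,0,0.12,0,0,0],[-0.121,0,0.128,0,0,0],[-0.121,0,0.128,0,0,0],[-0.113,0,0.135,0,0,0],[-0.113,0,0.135,0,0,0],[-0.105,0,0.141,0,0,0],[-0.105,0,0.141,0,0,0],[0,0,0,0,0,0]]}}

```text
time: 20.48
tool_pos: [0.5507, -0.1139, 0.2204]
ee_rot: [-3.14, -0.002, 1.657]
wrist_force: [-5.2, -0.1, -4.3]
width: 0.0441
finger_force: 30.0
```

{"op": "drive_tool", "data": {"commands": [[-0.096,0,0.147,0,0,0],[-0.096,0,0.147,0,0,0],[-0.087,0,0.152,0,0,0],[-0.087,0,0.152,0,0,0],[-0.078,0,0.157,0,0,0],[-0.078,0,0.157,0,0,0],[-0.068,0,0.162,0,0,0],[-0.068,0,0.162,0,0,0],[-0.058,0,0.165,0,0,0],[-0.058,0,0.165,0,0,0],[-0.048,0,0.168,0,0,0],[-0.048,0,0.168,0,0,0],[-0.038,0,0.171,0,0,0],[-0.038,0,0.171,0,0,0],[-0.027,0,0.173,0,0,0],[-0.027,0,0.12,0,0,0],[0,0,0.053,0,0,0],[0,0,0,0,0,0],[0,0,0,0,0,0]]}}

```text
time: 22.85
tool_pos: [0.5548, -0.1548, 0.1257]
ee_rot: [3.137, 0.003, 1.657]
wrist_force: [-15.9, 4.3, 23.5]
width: 0.044
finger_force: 30.0
```

The arm is 8 mm high with 23 N upward on it, so I'll check the tray's angle before letting go.

Run:
```python
from h import *
o=get_obs(); print(o["time"],o["tool_pos"],o["width"],o["wrist_force"],o["wrist_torque"])
g=np.array([.554,-.1548]); yw=.0865; yd=np.array([-np.sin(yw),np.cos(yw)]); xd=np.array([np.cos(yw),np.sin(yw)]); org=g+.132*yd
im=[]
s0=np.load("side0.npy",allow_pickle=True).item()
for n,s in(("side0",s0),("side",snapshot("side"))):
    W=pts(s); P=W[...,:2]-org; mx,my,Z=P@xd,P@yd,W[...,2]
    m=(abs(mx)<.06)&(my>-.08)&(my<.08)&(Z>.095)&(Z<.12); a=np.polyfit(my[m],Z[m],1); print(n,"floor slope",-a[0],"z0",a[1],m.sum())
    for yy in(-.092,):
        m=(abs(abs(mx)-.055)<.015)&(abs(my+.095)<.006)&(Z>.12); print("endwall top",np.percentile(Z[m],[50,90,97]) if m.sum() else None)
    im.append(cv2.resize(s["image"][210:350,280:420],(400,400),interpolation=cv2.INTER_CUBIC))
cv2.imwrite("pics/l1.png",np.hstack(im))
```

```text
22.85 [ 0.55475322 -0.15475951  0.12571036] 0.04399334482076999 [-15.88401771   4.26998239  23.53673401] [ 0.71144021  3.19393505 -0.10748556]
side0 floor slope 0.00915361028336718 z0 0.10796193551023676 1454
endwall top [0.12801493 0.13275944 0.13352434]
side floor slope 0.000645925191290166 z0 0.10662984074351685 1405
endwall top [0.12841859 0.13445054 0.31577412]
```

View pics/l1.png

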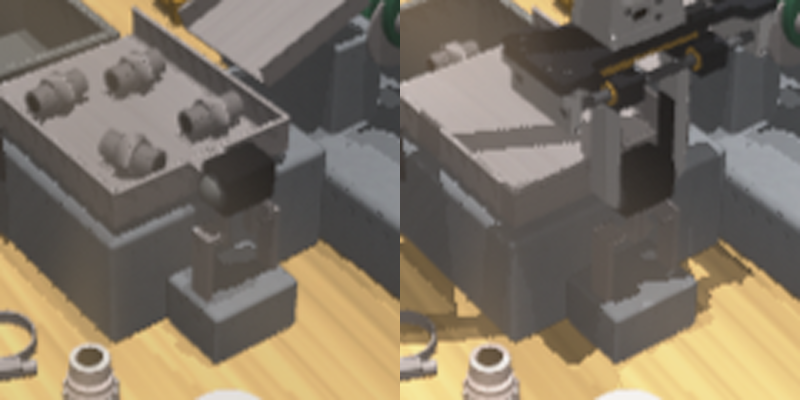

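The tray floor is level again (slope about 0). The tray had only slipped a little in the pads, so it's fully down. I'll ease the push, open the gripper and back off upward.

{"op": "drive_tool", "data": {"commands": [[0,0,-0.06,0,0,0],[0,0,-0.05,0,0,0],[0,0,0,0,0,0]]}}

```text
time: 23.28
tool_pos: [0.5547, -0.1547, 0.126]
ee_rot: [3.139, 0.002, 1.657]
wrist_force: [-10.2, 1.5, 10.2]
width: 0.0437
finger_force: 30.0
```

{"op": "drive_tool", "data": {"commands": [[0,0,0,0,0,0],[0,0,0,0,0,0],[0,0,0,0,0,0],[0,0,0,0,0,0],[0,0,0,0,0,0],[0,0,0,0,0,0],[0,0,0,0,0,0]], "gripper": 0.0}}

```text
time: 24.15
tool_pos: [0.5546, -0.1544, 0.1217]
ee_rot: [3.142, -0.0, 1.657]
wrist_force: [-0.1, -0.3, -0.3]
width: 0.0941
finger_force: 0.0
```

{"op": "drive_tool", "data": {"commands": [[0,0,-0.2,0,0,0],[0,0,-0.4,0,0,0],[0,0,-0.5,0,0,0],[0,0,-0.5,0,0,0],[0,0,-0.5,0,0,0],[0,0,-0.5,0,0,0],[0,0,-0.5,0,0,0],[0,0,-0.3,0,0,0],[0,0,0,0,0,0]]}}

```text
time: 25.28
tool_pos: [0.5551, -0.1546, 0.2597]
ee_rot: [3.139, 0.001, 1.657]
wrist_force: [0.4, -0.5, -0.3]
width: 0.0941
finger_force: 0.0
```

Run:
```python
from h import *
o=get_obs(); print(o["time"],o["tool_pos"],o["width"],o["wrist_force"])
g=np.array([.554,-.1548]); yw=.0865; yd=np.array([-np.sin(yw),np.cos(yw)]); xd=np.array([np.cos(yw),np.sin(yw)]); org=g+.132*yd
w0=np.load("w1.npy",allow_pickle=True).item(); w=snapshot("wrist")
for n,s in(("before",w0),("now",w)):
    W=pts(s); P=W[...,:2]-org; mx,my,Z=P@xd,P@yd,W[...,2]
    m=(abs(mx)<.018)&(abs(my+.132)<.01)&(Z>.13)&(Z<.18); print(n,"block top",np.median(Z[m]))
    m=(abs(mx)<.05)&(abs(my+.132)<.006)&(Z>.125)&(Z<.16); print("dome ext",np.percentile(mx[m],[0,100]).round(4))
a=snapshot("top")["image"]
c=np.hstack([cv2.resize(a[100:400,150:500],(400,343)),cv2.resize(w["image"],(400,343))]); cv2.imwrite("pics/f.png",c)
```

```text
25.275 [ 0.55510985 -0.15463398  0.25973977] 0.09407287186855025 [ 0.37244616 -0.49370214 -0.26628647]
before block top 0.15281255451886155
dome ext [-0.0305  0.0305]
now block top 0.1528060479692344
dome ext [-0.0304  0.0303]
```

View pics/f.png

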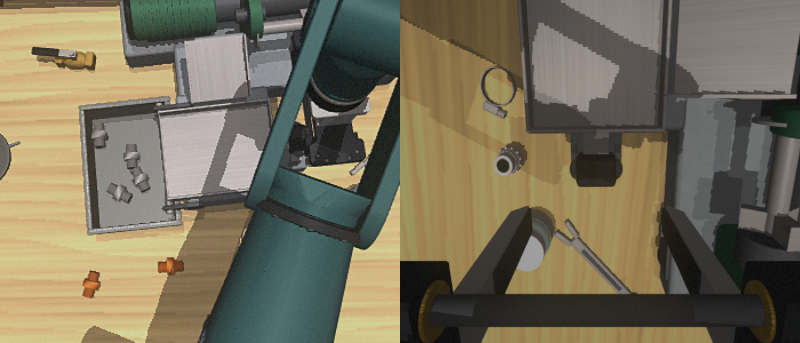

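The tray is empty and down, and the block is back at its original height of 152.8 mm. Both buttons are fully out, so the catch is locked. The four nipples are in the tote, at (100,135), (130,155), (140,180) and (120,193). The bystanders in view haven't moved, and the gripper is clear.

```bash
python3 -c "
from bench import close_job; print(close_job())"
```

```text
the job is handed in; nothing more can be done
None
```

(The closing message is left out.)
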